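# Lock the quarter-turn stud of an analyser's pump cover

### The arm

A 7-joint arm with a two-finger parallel gripper is mounted at the origin on the work surface. World frame = base frame: x ahead of the robot, y to its left, z up, the work surface at z = 0. Lengths are in m, angles in rad, forces in N, time in s.
With the tool pointing down it reaches from about 0.4 to 0.85 m from the base axis. Payload 10.4 kg.
Tool frame: the origin (TCP) lies at the very end of the fingers, on their centre line; the grasp point (between the pads) lies r.grasp_offset behind it (r.grasp_offset is the distance from the TCP to the grasp point, in m); z points along the fingers, y is the direction in which the jaws open and shut (so a half turn about z gives the same grasp; the last joint's range is limited). The gripper opens to 87 mm and grips with 3 to 60 N. Pads are 19 mm wide; open, the fingers measure 117 mm over their backs; the gripper's body (75 mm by 190 mm) begins 51 mm behind the grasp point.
Start: joints at [-1.164, 0.332, -0.065, 1.46, 0.022, 1.35, -0.088], TCP at [0.26, 0.568, 0.223] pointing down, gripper open.
Joint ranges: [-2.6, 2.6], [-0.5, 2.12], [-1.47, 1.34], [0.16, 2.42], [-1.27, 4.41], [0.06, 2.06], [-2.6, 2.6]. Speed limits (rad/s): [2.22, 2.22, 2.79, 2.79, 3.14, 3.14, 3.14].

### API

Orientations are given as a unit quaternion [x, y, z, w].
In Python, from bench import read_state, cams, job, r gives the robot as it stands. The module is installed in compiled form; this text tells all that it offers.
- The arm moves only by the tool arm_command, never from a script. Its argument "increments" is a list of rows, each an object of numbers: "gripper": the opening in per cent of the stroke, from 0 (shut) to 100 (fully open); "dx", "dy", "dz": the shift along the tool's x, y, z in m; "spin": the turn about the tool's z in degrees. In form: [{"gripper": .., "dx": .., "dy": .., "dz": .., "spin": ..}, ...]. A call has exactly 8 rows; each row shifts and turns the commanded pose from where the row before left it, along the tool's axes as they then stand; what a row does not reach is not made up. A row lasts 1/8 s, in which the tool goes at most 62.5 mm and 10.7 degrees, less where a joint would pass 70% of its speed; a pose out of reach is approached as far as the arm can. A call with a gripper value outside its range is refused whole. The fingers move at their own pace and stop on an object; "grip_force" is the grip in N (left out, the last holds). Time passes only in rows, so rows that do not move let the fingers close, or fill a call up. It gives the time, the measured TCP pose, the force and the opening at its end, in the units of the state.
- read_state(): the state, without advancing time (a new reading comes with each control period).
- cams.camera(name): name is "scene" or "top" or "wrist"; returns the picture (420x560x3 uint8, red, green, blue); there is no depth.
- cams.camera_info(name): a dict with "K" (3x3 intrinsics, pixels), "rvec" (rotation vector, rad) and "tvec" (3), from world to camera coordinates, as OpenCV has them. Camera axes: x right, y down, z forward; pixel columns grow to the right and rows downward; lengths in m; the calibration is good to about 2 mm. The wrist camera is an equidistant fisheye: a pixel r from the principal point sees the ray r / f radians off the axis. A picture is of the moment at which its call begins: read the wrist's pose just before it. camera_info takes no time and is no camera call; for the wrist camera it gives the pose at the moment of the call.
- job.close_job(): hands the job in, once; it reports no verdict.
The state is a dict: "time": time; "joint_positions": joint angles; "joint_vel": joint speeds; "joint_torque": joint torques, N m; "ee_pos": TCP position; "eef_rot": TCP orientation; "ft_force": force on the tool from outside, world axes, zero at the start; "torque": the same for the moment, N m; "width": finger opening in m.
Only numpy, scipy, OpenCV 4.12 (cv2) and the standard library are available. Lean on these libraries where they do the work, as an engineer would, in place of code of your own. Each camera call takes 0.05 s, during which the arm holds its last target.

### The job

The analyser's pump cover has one of its two quarter-turn studs locked; the other stands loose in the parts stand. Put the loose stud into the empty slot in the cover, press it down against its spring and turn it a quarter turn clockwise until it catches like its neighbour, then let go of it. The slot is not exactly where it is measured to be and the catch's depth differs from machine to machine, so go by feel. Be gentle: do not ram the stud or strain it (never more than 35 N on the receptacle), and leave everything else where it stands.

Things in the scene. Friction and masses are not known exactly. Their poses are not given: they have to be found in the camera images.
- stud_wing (a point): Loose quarter-turn stud: middle of its black wing grip, 36 (x) x 10 (y) x 24 (z) mm, on the stud's axis. z up along the stud, x along the wing; grip across y. Below the wing a steel flange 25 mm wide and 3 mm thick, top 12 mm below this point, then an 8 mm round shank. Half a turn about z makes no difference. 40 to 85 g. Starts upright in a loose slot of the stand, flange resting on it.
- stud: The same stud; origin at the centre of the underside of its steel cross foot, 40.5 mm below the wing's middle; same axes. The foot is 26 mm long along x (parallel to the wing), 8 mm wide, 6 mm thick; the flange's underside is 25.5 mm above this origin. Total height 52.5 mm.
- slot (a point): Empty place in the pump cover: centre of a 52 mm square recess, level with the top of the 44 mm steel plate screwed down in it, up to 3 mm off centre in x and in y (not measured: feel or look for it), never turned. z up, x along the plate's slot, which is at the plate's centre, 28.5 mm long (x), 10 mm wide (y), with a 1 mm chamfer. The plate is 5 mm thick and rigid.
- socket: Receptacle under the plate; origin, axes as point slot. It sits D = 0 to 8 mm deep, not measured. Plunger met 8.5 mm + D down; 5 N starts it, 1 N more per mm, hard stop (12.5 N) with the foot's underside 16 mm + D down. Only below 14 mm + D can the foot turn, clockwise from above, to a stop 5-6 degrees past a quarter turn. Then the spring lifts it into a 14 mm wide cross groove (along y), 11 mm + D down: locked.
- locked_stud (a point): The other stud, already locked in the other plate of the same cover, 150 mm from the empty one: the middle of its wing, 25.5 mm above its plate (its own receptacle's depth; the empty one's may differ). It is fixed.
- housing: White pump housing, fixed, 150 (x) x 270 (y) x 80 (z) mm; origin at the centre of its underside, z up. The two plates lie on its y axis, 75 mm either side of the centre, tops 1 mm above the cover; either may be the empty one.
- stand: Grey parts stand, fixed, 110 (x) x 60 (y) x 36 (z) mm, origin at the centre of its underside. The stud stands in its slot (30 x 12 mm) at x = -28 mm; a round-headed thumbscrew (22 mm wide, 16 mm tall) is fixed in it at x = +30 mm.
- rack: Bystander: black rack of capped sample tubes, 50 x 160 x 90 mm; origin at the centre of its underside.
- reagent: Bystander: amber bottle, 56 mm wide, 120 mm tall; origin at the centre of its underside.
- beaker: Bystander: clear beaker, 64 mm wide, 85 mm tall; origin at the centre of its underside.
- screwdriver: Bystander: screwdriver lying flat, 170 mm long.
- calculator: Bystander: black pocket calculator lying flat, 120 x 70 x 12 mm; origin at the centre of its underside.
- cup: Bystander: small white sample cup, 50 mm wide, 40 mm tall; origin at the centre of its underside.
- jar: Bystander: white jar, 60 mm wide, 70 mm tall; origin at the centre of its underside.

How it is judged:
On the way, in this order (a step that is already met when the one before it is completed fails the run):
1. the stud's foot is through the mouth of the slot, wing along the slot (horizontal distance between stud_wing and slot below 0.009 m and z of stud_wing in the frame of slot below 0.036 m and angle between the x axis of stud_wing and the x axis of slot, either way round below 0.35 rad), for 0.05 s.
2. the stud, in the slot, is pressed down and turned most of the way (horizontal distance between stud_wing and slot below 0.009 m and z of stud_wing in the frame of slot below 0.0315 m and angle between the x axis of stud_wing and the y axis of slot, either way round below 0.6 rad), for 0.05 s.
At the end, for the whole second after the job is handed in: The stud is caught in the empty receptacle and released: within 9 mm of the recess centre, wing across the slot (within 0.27 rad), foot held under the plate (wing middle 19 to 31.5 mm above the plate, according to the receptacle depth), upright within 0.12 rad, at rest (horizontal distance between stud_wing and slot below 0.009 m and z of stud_wing in the frame of slot between 0.019 and 0.0315 m and angle between the x axis of stud_wing and the y axis of slot, either way round below 0.27 rad and angle between stud_wing's own z axis and vertical below 0.12 rad and linear speed of stud below 0.01 m/s); the robot touches nothing.
It fails at once if more than 35 N between the stud and the receptacle (contact force between stud and socket above 35 N).
It fails at once if more than 35 N between the stud and the housing (contact force between stud and housing above 35 N).
It fails at once if a bystander is moved by more than 30 mm (distance of any of rack, reagent, beaker, screwdriver, calculator, cup, jar from where it was at the start of the episode above 0.03 m).
It also fails if it takes over 72 s, if anything falls off the work surface, if the arm or the gripper's body presses on something with over 40 N, if the wrist force passes 120 N, or if a joint passes its speed limit or range.

## Working session

There is one attempt and no reset: what is moved stays moved. The work goes in short steps, Python scripts to look and compute and a tool call to move; the robot and the scene stay as the last step left them, time stands still between calls to the robot, and variables do not carry over. Pictures are saved under pics/ and viewed, and the job is handed in when it is done.

Besides the shell and the picture viewer there is one more tool, called after ">>>" by a JSON object that holds its "name" and its "arguments". arm_command: Moves the arm, as the interface text tells. Its arguments: {"type":"object","properties":{"increments":{"type":"array","items":{"type":"object","properties":{"gripper":{"type":"number"},"dx":{"type":"number"},"dy":{"type":"number"},"dz":{"type":"number"},"spin":{"type":"number"}}}},"grip_force":{"type":"number"}},"required":["increments"]}

```bash
mkdir -p pics
python3 - <<'E'
from bench import read_state,cams,job,r
import cv2,numpy as np
s=read_state();print(s, r.grasp_offset)
for n in ["scene","top","wrist"]:
    i=cams.camera_info(n);im=cams.camera(n);cv2.imwrite(f"pics/a_{n}.png",im[:,:,::-1])
    R=cv2.Rodrigues(np.array(i["rvec"],float))[0];print(n,np.array(i["K"]).tolist(),(-R.T@np.array(i["tvec"]).ravel()).round(3),R.round(3).tolist())
E
```

```text
{'time': 0.0, 'joint_positions': array([-1.16360455,  0.3328391 , -0.06470117,  1.46092473,  0.02162325,
        1.34990123, -0.08848944]), 'joint_vel': array([ 4.96245542e-04, -6.32875740e-05, -1.76270533e-03, -1.86484642e-03,
       -5.84739766e-04, -9.42903560e-05, -1.03284150e-03]), 'joint_torque': array([-5.42739363e-04, -6.23252892e+01,  2.44057935e-02, -3.89912331e+01,
       -6.13380340e-02,  3.93015181e-02,  1.23425475e-04]), 'ee_pos': array([0.26027955, 0.56780758, 0.22178233]), 'eef_rot': array([ 2.13227384e-01,  9.77002359e-01, -6.80137631e-04, -1.04192706e-04]), 'ft_force': array([-0.702632  ,  0.41388794, -0.42375604]), 'torque': array([ 0.0028391 , -0.04069358,  0.03303893]), 'width': 0.08700834284477833} 0.0187
scene [[523.4206598919686, 0.0, 273.34813513038137], [0.0, 523.4206598919686, 206.3088317350047], [0.0, 0.0, 1.0]] [ 0.962 -0.698  1.269] [[0.876, 0.482, -0.01], [0.391, -0.723, -0.569], [-0.282, 0.494, -0.822]]
top [[439.38051367781844, 0.0, 279.9030845140309], [0.0, 439.38051367781844, 211.36221592338248], [0.0, 0.0, 1.0]] [ 0.331 -0.007  1.241] [[-0.074, -0.997, 0.002], [-0.977, 0.072, -0.202], [0.201, -0.017, -0.979]]
wrist [[325.19226210127806, 0.0, 278.9735345569467], [0.0, 325.19226210127806, 215.79028184086852], [0.0, 0.0, 1.0]] [0.186 0.602 0.386] [[0.418, 0.909, -0.001], [0.869, -0.399, 0.293], [0.266, -0.123, -0.956]]
```

View pics/a_scene.png

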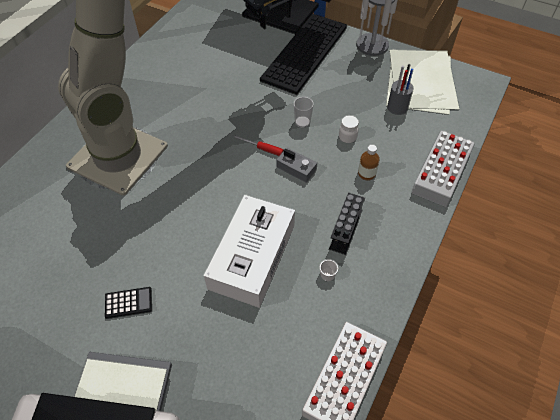

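View pics/a_top.png

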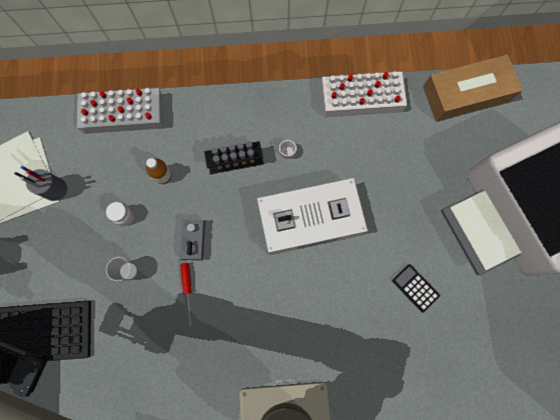

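View pics/a_wrist.png

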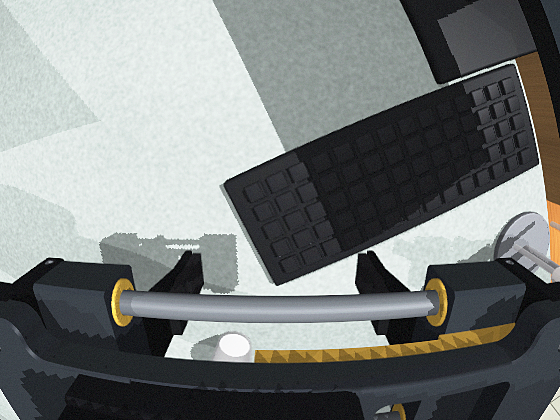

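Run:
```python
import cv2,numpy as np
t=cv2.imread("pics/a_top.png");s=cv2.imread("pics/a_scene.png")
a=cv2.resize(t[205:275,160:230],(400,400),interpolation=cv2.INTER_CUBIC)
b=cv2.resize(t[170:260,250:370],(533,400),interpolation=cv2.INTER_CUBIC)[:, :400]
b=cv2.resize(t[170:260,250:375],(400,288),interpolation=cv2.INTER_CUBIC)
b=cv2.copyMakeBorder(b,0,112,0,0,cv2.BORDER_CONSTANT)
cv2.imwrite("pics/z1.png",np.hstack([a,b]))
a=cv2.resize(s[135:185,265:325],(400,333),interpolation=cv2.INTER_CUBIC)
b=cv2.resize(s[190:310,200:300],(333,400),interpolation=cv2.INTER_CUBIC)
a=cv2.copyMakeBorder(a,0,67,0,0,cv2.BORDER_CONSTANT)
cv2.imwrite("pics/z2.png",np.hstack([a,b]))
```

```text
(no output)
```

View pics/z1.png

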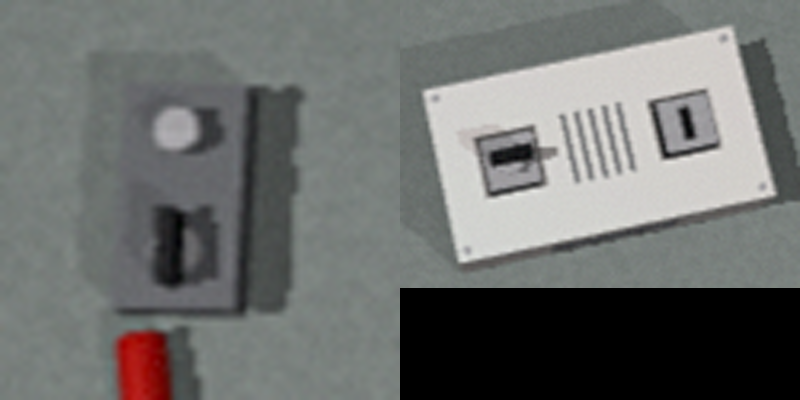

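View pics/z2.png

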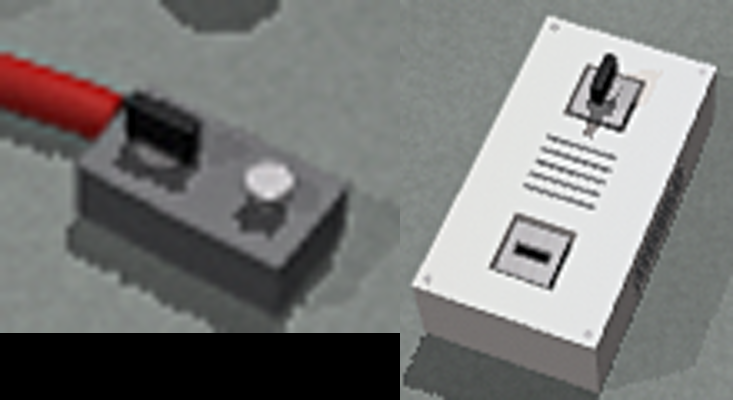

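```bash
cat > h.py <<'E'
import cv2,numpy as np
from bench import read_state,cams,job,r
from scipy.spatial.transform import Rotation as Ro
def cam(n,i=None):
    i=i or cams.camera_info(n);R=Ro.from_rotvec(np.array(i["rvec"]).ravel()).as_matrix();t=np.array(i["tvec"]).ravel();return np.array(i["K"]),R,t
def ray(n,uv,i=None):
    K,R,t=cam(n,i);x=(uv[0]-K[0,2])/K[0,0];y=(uv[1]-K[1,2])/K[1,1]
    if n=="wrist":
        th=np.hypot(x,y);s=np.sin(th)/max(th,1e-9);d=np.array([x*s,y*s,np.cos(th)])
    else:d=np.array([x,y,1.])
    return -R.T@t,R.T@d
def plane(n,uv,z,i=None):
    c,d=ray(n,uv,i);return (c+d*(z-c[2])/d[2])[:2]
def two(u1,u2):
    (c1,d1),(c2,d2)=ray("top",u1),ray("scene",u2)
    A=np.stack([d1,-d2],1);s=np.linalg.lstsq(A,c2-c1,rcond=None)[0];p,q=c1+d1*s[0],c2+d2*s[1];return (p+q)/2,np.linalg.norm(p-q)
def proj(n,P,i=None):
    K,R,t=cam(n,i);p=R@np.array(P)+t
    if n=="wrist":
        th=np.arctan2(np.hypot(p[0],p[1]),p[2]);q=p[:2]/np.hypot(p[0],p[1])*th
    else:q=p[:2]/p[2]
    return K[:2,:2]@q+K[:2,2]
E
python3 - <<'E'
from h import *
A=lambda u,v:(160+u*70/400,205+v*70/400)
B=lambda u,v:(250+(u-400)*125/400,170+v*125/400)
print("wing top ends",plane("top",A(166,208),.063),plane("top",A(166,285),.063))
print("thumb",plane("top",A(178,127),.052))
for p in [(127,90),(245,85),(240,305),(120,308)]: print("stand",plane("top",A(*p),.036))
for p in [(424,90),(733,27),(775,195),(461,265)]: print("house",plane("top",B(*p),.080))
print("slot",plane("top",B(686,123),.081))
print("slot recess", np.mean([plane("top",B(*p),.081) for p in [(650,100),(708,90),(720,150),(662,158)]],0))
S=lambda u,v:(200+(u-400)*.3,190+v*.3)
print("slot scene",plane("scene",S(532,250),.081))
for p in [(548,18),(717,68),(605,350),(414,287)]: print("house",plane("scene",S(*p),.080))
T=lambda u,v:(265+u*.15,135+v*.15)
print("thumb",plane("scene",T(270,178),.052))
print("wing ends",plane("scene",T(128,95),.063),plane("scene",T(200,122),.063))
E
```

```text
wing top ends [0.50884531 0.22321988] [0.47246333 0.22440179]
thumb [0.54920782 0.21835794]
stand [0.5722619  0.24555647]
stand [0.570502   0.18811486]
stand [0.46349214 0.1946659 ]
stand [0.46630371 0.25201576]
house [0.61085808 0.03089769]
house [ 0.6467144  -0.23654995]
house [ 0.49930786 -0.25581526]
house [0.46024918 0.00988961]
slot [ 0.56580766 -0.18770669]
slot recess [ 0.56469501 -0.18674103]
slot scene [ 0.56619354 -0.18509654]
house [0.46428174 0.0108947 ]
house [0.61277522 0.03343647]
house [ 0.65659228 -0.23065498]
house [ 0.50334527 -0.25475839]
thumb [0.55034178 0.22243381]
wing ends [0.47528303 0.22700226] [0.51148226 0.22828944]
```

>>> {"name": "arm_command", "arguments": {"increments": [{"gripper": 100,"dx": -0.044,"dy": -0.027,"dz": 0,"spin": 0},{"gripper": 100,"dx": -0.044,"dy": -0.027,"dz": 0,"spin": 0},{"gripper": 100,"dx": -0.044,"dy": -0.027,"dz": 0,"spin": 0},{"gripper": 100,"dx": -0.044,"dy": -0.027,"dz": 0,"spin": 0},{"gripper": 100,"dx": -0.044,"dy": -0.027,"dz": 0,"spin": 0},{"gripper": 100,"dx": -0.044,"dy": -0.027,"dz": 0,"spin": 0},{"gripper": 100,"dx": -0.044,"dy": -0.027,"dz": 0,"spin": 0},{"gripper": 100,"dx": -0.044,"dy": -0.027,"dz": 0,"spin": 0}]}}

```text
time: 1.15
ee_pos: [0.491, 0.2236, 0.2225]
eef_rot: [0.213, 0.977, 0.0, -0.0]
ft_force: [1.0, 0.9, 0.3]
width: 0.0871
```

>>> {"name": "arm_command", "arguments": {"increments": [{"gripper": 100,"spin": -7.5},{"gripper": 100,"spin": -7.5},{"gripper": 100,"spin": -7.5},{"gripper": 100},{"gripper": 100},{"gripper": 100},{"gripper": 100},{"gripper": 100}]}}

```text
validation failed for argument at $.in...
```

```bash
cat > look.py <<'E'
import sys
from h import *
import pickle
n=sys.argv[1];s=read_state();i=cams.camera_info("wrist");im=cams.camera("wrist")
cv2.imwrite(f"pics/{n}.png",im[:,:,::-1]);pickle.dump(i,open(n+".pkl","wb"))
R=Ro.from_quat(s["eef_rot"]).as_matrix()
print(s["time"],s["ee_pos"].round(4),"toolx",np.degrees(np.arctan2(R[1,0],R[0,0])).round(2),"tooly",np.degrees(np.arctan2(R[1,1],R[0,1])).round(2),"z",R[:,2].round(4),s["ft_force"].round(2),s["torque"].round(3),round(s["width"],4), s["joint_positions"].round(3))
print("tcp px",proj("wrist",s["ee_pos"],i))
E
python3 look.py w1
```

```text
1.15 [0.491  0.2236 0.2225] toolx 155.38 tooly 65.38 z [-1.e-04  1.e-04 -1.e+00] [0.95 0.95 0.28] [ 0.027 -0.048  0.01 ] 0.0871 [-0.694  0.14   0.201  1.7   -0.029  1.305  0.654]
tcp px [279.27956116 269.48299561]
```

View pics/w1.png

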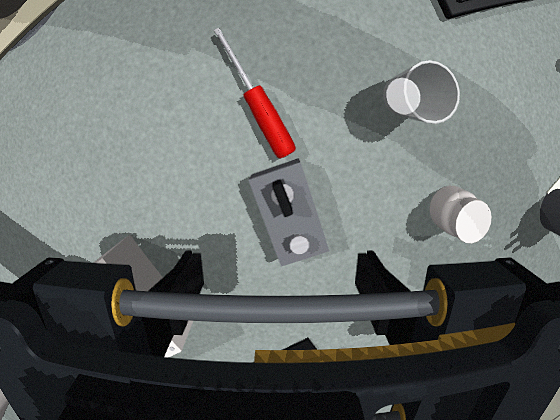

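Run:
```python
from h import *
import pickle
i=pickle.load(open("w1.pkl","rb"));im=cv2.imread("pics/w1.png")
g=im.max(2);x0,y0=255,170;m=(g[y0:225,x0:310]<45).astype(np.uint8)
c=max(cv2.findContours(m,0,1)[0],key=cv2.contourArea)
rc=cv2.minAreaRect(c.astype(np.float32)+np.float32([x0,y0]));b=cv2.boxPoints(rc);print(rc,b.round(1).tolist())
for z in(.063,.051): print(z,[plane("wrist",p,z,i).round(4).tolist() for p in b])
cv2.imwrite("pics/w1z.png",cv2.resize(im[140:280,210:350],(700,700),interpolation=2)[:600])
```

```text
((282.2082214355469, 197.80984497070312), (36.96628952026367, 10.729536056518555), 68.62937927246094) [[270.5, 182.60000610351562], [280.5, 178.60000610351562], [293.8999938964844, 213.10000610351562], [283.8999938964844, 217.0]]
0.063 [[0.4713, 0.2231], [0.4719, 0.234], [0.5107, 0.2316], [0.5102, 0.2204]]
0.051 [[0.4734, 0.2218], [0.4739, 0.2331], [0.5142, 0.2306], [0.5137, 0.219]]
```

View pics/w1z.png

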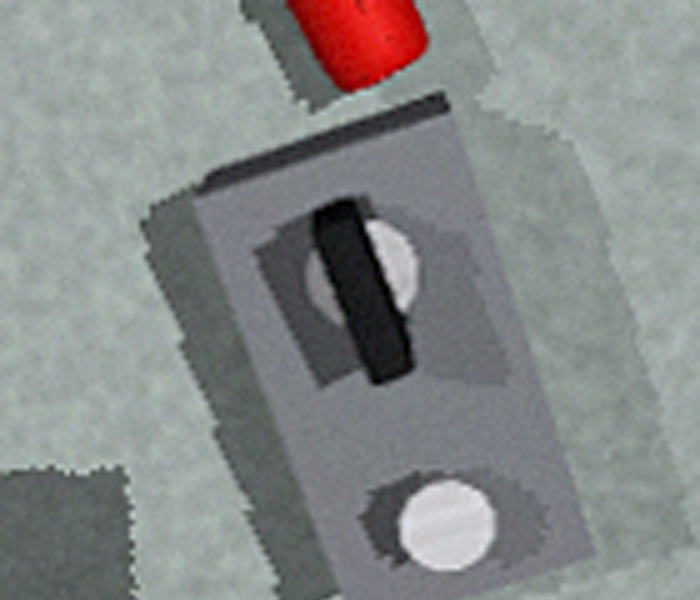

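>>> {"name": "arm_command", "arguments": {"increments": [{"gripper": 100,"dx": 0,"dy": 0,"dz": 0,"spin": -7},{"gripper": 100,"dx": 0,"dy": 0,"dz": 0,"spin": -7},{"gripper": 100,"dx": 0,"dy": 0,"dz": 0,"spin": -7},{"gripper": 100,"dx": 0,"dy": 0.0035,"dz": 0.02,"spin": 0},{"gripper": 100,"dx": 0,"dy": 0,"dz": 0.03,"spin": 0},{"gripper": 100,"dx": 0,"dy": 0,"dz": 0.03,"spin": 0},{"gripper": 100,"dx": 0,"dy": 0,"dz": 0.03,"spin": 0},{"gripper": 100,"dx": 0,"dy": 0,"dz": 0.02,"spin": 0}]}}

```text
time: 2.2
ee_pos: [0.4898, 0.2285, 0.0909]
eef_rot: [0.032, 1.0, -0.0, -0.001]
ft_force: [-0.2, 0.3, -0.3]
width: 0.087
```

```bash
python3 look.py w2
```

```text
2.2 [0.4898 0.2285 0.0909] toolx 176.38 tooly 86.38 z [-1.6e-03 -8.0e-04 -1.0e+00] [-0.17  0.3  -0.28] [ 0.007 -0.021  0.028] 0.087 [-0.666  0.262  0.165  1.847 -0.05   1.038  1.027]
tcp px [278.82457846 269.42108697]
```

View pics/w2.png

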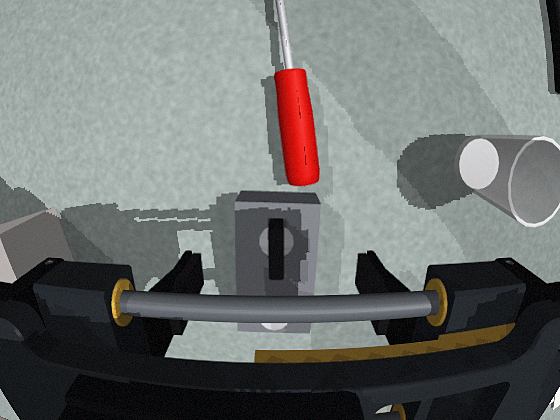

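Run:
```python
from h import *
import pickle
i=pickle.load(open("w2.pkl","rb"));im=cv2.imread("pics/w2.png")
g=im.max(2);x0,y0=262,205;m=(g[y0:288,x0:292]<45).astype(np.uint8)
c=max(cv2.findContours(m,0,1)[0],key=cv2.contourArea)
rc=cv2.minAreaRect(c.astype(np.float32)+np.float32([x0,y0]));b=cv2.boxPoints(rc);print(rc)
for z in(.063,): print(z,[plane("wrist",p,z,i).round(4).tolist() for p in b])
```

```text
((275.5, 248.5), (61.0, 15.0), 90.0)
0.063 [[0.468, 0.2232], [0.4686, 0.2324], [0.511, 0.2299], [0.5103, 0.22]]
```

>>> {"name": "arm_command", "arguments": {"increments": [{"gripper": 100,"dx": -0.003,"dy": -0.002,"dz": 0.01,"spin": 0},{"gripper": 100,"dx": 0,"dy": 0,"dz": 0.015,"spin": 0},{"gripper": 100,"dx": 0,"dy": 0,"dz": 0.015,"spin": 0},{"gripper": 100,"dx": 0,"dy": 0,"dz": 0.008,"spin": 0},{"gripper": 100,"dx": 0,"dy": 0,"dz": 0,"spin": 0},{"gripper": 40,"dx": 0,"dy": 0,"dz": 0,"spin": 0},{"gripper": 40,"dx": 0,"dy": 0,"dz": 0,"spin": 0},{"gripper": 40,"dx": 0,"dy": 0,"dz": 0,"spin": 0}], "grip_force": 30}}

```text
time: 3.25
ee_pos: [0.4937, 0.2266, 0.0449]
eef_rot: [0.032, 0.999, 0.0, 0.0]
ft_force: [1.4, 0.0, 1.0]
width: 0.0648
```

```bash
python3 look.py w3
```

```text
3.25 [0.4937 0.2266 0.0449] toolx 176.37 tooly 86.37 z [ 5.e-04  4.e-04 -1.e+00] [1.36 0.05 0.95] [0.063 0.014 0.008] 0.0648 [-0.654  0.326  0.162  1.877 -0.064  0.943  1.044]
tcp px [278.75310462 269.45644769]
```

View pics/w3.png

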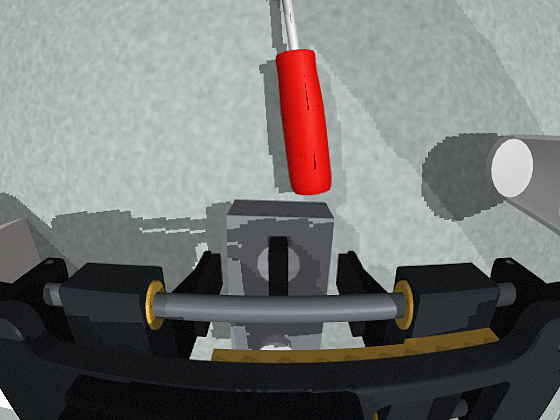

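>>> {"name": "arm_command", "arguments": {"increments": [{"gripper": 20,"dx": 0,"dy": 0,"dz": 0.002,"spin": 0},{"gripper": 20,"dx": 0,"dy": 0,"dz": 0,"spin": 0},{"gripper": 20,"dx": 0,"dy": 0,"dz": 0,"spin": 0},{"gripper": 10,"dx": 0,"dy": 0,"dz": 0,"spin": 0},{"gripper": 5,"dx": 0,"dy": 0,"dz": 0,"spin": 0},{"gripper": 0,"dx": 0,"dy": 0,"dz": 0,"spin": 0},{"gripper": 0,"dx": 0,"dy": 0,"dz": 0,"spin": 0},{"gripper": 0,"dx": 0,"dy": 0,"dz": 0,"spin": 0}], "grip_force": 35}}

```text
time: 4.3
ee_pos: [0.4935, 0.2265, 0.0425]
eef_rot: [0.032, 0.999, 0.0, 0.0]
ft_force: [0.5, 0.1, -0.2]
width: 0.0094
```

```bash
python3 look.py w4
```

```text
4.3 [0.4935 0.2265 0.0425] toolx 176.37 tooly 86.37 z [ 0.e+00  1.e-04 -1.e+00] [ 0.51  0.12 -0.2 ] [ 0.029 -0.03  -0.011] 0.0094 [-0.654  0.329  0.162  1.879 -0.065  0.939  1.045]
tcp px [278.77881832 269.41260399]
```

View pics/w4.png

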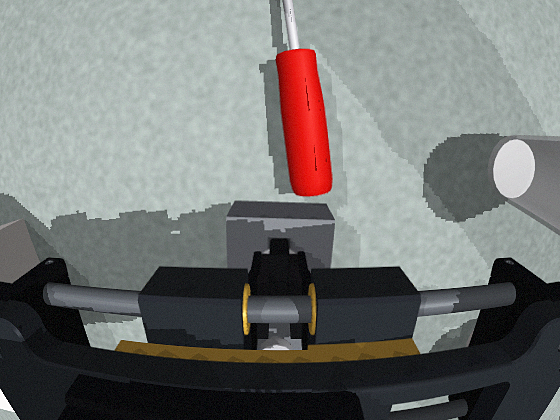

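>>> {"name": "arm_command", "arguments": {"increments": [{"gripper": 0,"dx": 0,"dy": 0,"dz": -0.02,"spin": 0},{"gripper": 0,"dx": 0,"dy": 0,"dz": -0.04,"spin": 0},{"gripper": 0,"dx": 0,"dy": 0,"dz": -0.04,"spin": 0},{"gripper": 0,"dx": 0,"dy": 0,"dz": -0.04,"spin": 0},{"gripper": 0,"dx": 0,"dy": 0,"dz": -0.03,"spin": 0},{"gripper": 0,"dx": -0.01,"dy": -0.027,"dz": 0,"spin": 0},{"gripper": 0,"dx": -0.015,"dy": -0.04,"dz": 0,"spin": 0},{"gripper": 0,"dx": -0.02,"dy": -0.05,"dz": 0,"spin": 0}]}}

```text
time: 5.35
ee_pos: [0.531, 0.1065, 0.2126]
eef_rot: [0.031, 1.0, 0.0, 0.0]
ft_force: [0.9, 0.3, 0.2]
width: 0.0097
```

>>> {"name": "arm_command", "arguments": {"increments": [{"gripper": 0,"dx": -0.02,"dy": -0.05,"dz": 0,"spin": 0},{"gripper": 0,"dx": -0.02,"dy": -0.05,"dz": 0,"spin": 0},{"gripper": 0,"dx": -0.02,"dy": -0.05,"dz": 0,"spin": 0},{"gripper": 0,"dx": -0.02,"dy": -0.05,"dz": 0,"spin": 0},{"gripper": 0,"dx": -0.02,"dy": -0.05,"dz": 0,"spin": 0},{"gripper": 0,"dx": -0.015,"dy": -0.04,"dz": 0,"spin": -5},{"gripper": 0,"dx": 0,"dy": 0,"dz": 0,"spin": -6},{"gripper": 0,"dx": 0,"dy": 0,"dz": 0,"spin": 0}]}}

```text
time: 6.35
ee_pos: [0.6273, -0.1901, 0.2121]
eef_rot: [-0.064, 0.998, 0.0, -0.0]
ft_force: [-0.8, 0.9, 0.7]
width: 0.0097
```

```bash
python3 look.py w5
```

```text
6.35 [ 0.6273 -0.1901  0.2121] toolx -172.7 tooly 97.3 z [-6.e-04  4.e-04 -1.e+00] [-0.76  0.95  0.69] [ 0.096 -0.037  0.02 ] 0.0097 [-0.086  0.422  0.426  1.408 -0.174  1.35   2.044]
tcp px [278.50901163 269.33127682]
```

View pics/w5.png

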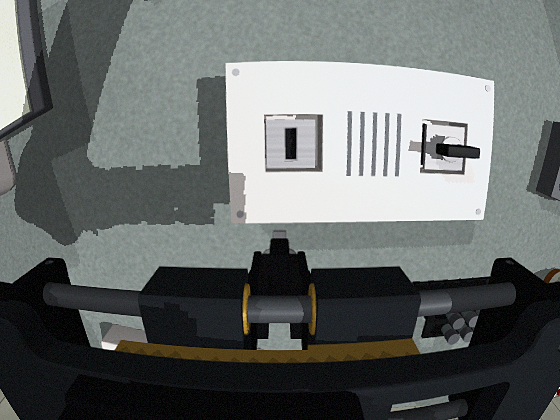

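Run:
```python
from h import *
import pickle
i=pickle.load(open("w5.pkl","rb"));im=cv2.imread("pics/w5.png")
cv2.imwrite("pics/w5z.png",cv2.resize(im[60:240,220:400],(600,600),interpolation=2))
g=im.max(2)
x0,y0=278,120;m=(g[y0:166,x0:306]<60).astype(np.uint8)
c=max(cv2.findContours(m,0,1)[0],key=cv2.contourArea)
rc=cv2.minAreaRect(c.astype(np.float32)+np.float32([x0,y0]));b=cv2.boxPoints(rc);print(rc)
P=np.array([plane("wrist",p,.081,i) for p in b]);print(P.round(4).tolist(),P.mean(0))
m=((g<150)).astype(np.uint8)
for p in [(232,63),(494,80),(485,224),(243,223)]:print("house",plane("wrist",p,.08,i).round(4))
for p in [(236,72),(488,88),(478,212),(240,213)]:print("screws",plane("wrist",p,.08,i).round(4))
```

```text
((290.5, 143.0), (30.0, 9.0), 90.0)
[[0.5536, -0.1927], [0.5525, -0.1847], [0.5797, -0.1811], [0.5807, -0.1892]] [ 0.56662072 -0.18693719]
house [ 0.4996 -0.2483]
house [0.4616 0.0147]
house [0.6169 0.0404]
house [ 0.6479 -0.222 ]
screws [ 0.5077 -0.2437]
screws [0.4726 0.0078]
screws [0.6048 0.0256]
screws [ 0.6382 -0.2258]
```

View pics/w5z.png

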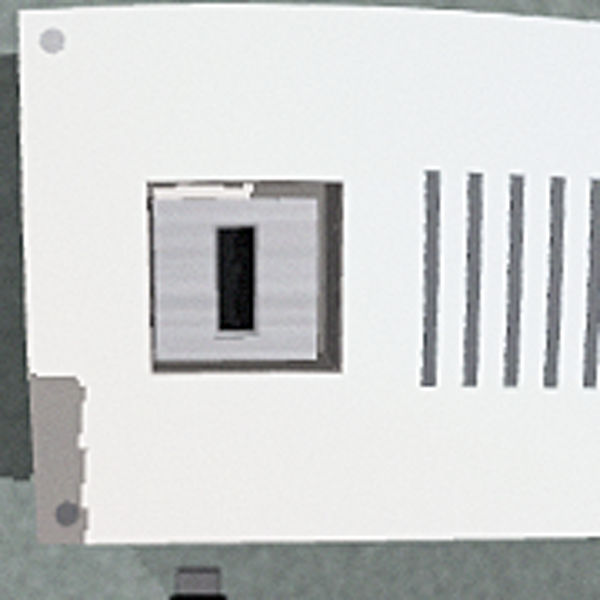

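Run:
```python
from h import *
import pickle
i=pickle.load(open("w5.pkl","rb"));im=cv2.imread("pics/w5.png")
tcp=np.array([.6273,-.1901,.2121]);a=np.radians(-172.7);tx=np.array([np.cos(a),np.sin(a)]);ty=np.array([np.cos(a-np.pi/2),np.sin(a-np.pi/2)]) 
for off in(0,):
  for lat in(-4,0,4):
    for zz in(.0,.006):
      P=np.r_[tcp[:2]+tx*.013+ty*lat/1000,tcp[2]-.032+zz];print(lat,zz,proj("wrist",P,i).round(1))
P=np.r_[tcp[:2]+tx*.014,tcp[2]-.032];print(proj("wrist",P,i).round(1))
for l in (-.005,.005):
 P=np.r_[tcp[:2]+tx*.018+ty*l,tcp[2]+.0085-.012];print("wing bottom end",proj("wrist",P,i).round(1))
cv2.imwrite("pics/w5f.png",cv2.resize(im[222:282,244:314],(700,600),interpolation=0))
```

```text
-4 0.0 [272.2 228.6]
-4 0.006 [272.  231.8]
0 0.0 [278.5 228.6]
0 0.006 [278.5 231.8]
4 0.0 [284.8 228.6]
4 0.006 [284.9 231.8]
[278.5 227.1]
wing bottom end [269.4 237.2]
wing bottom end [287.5 237.2]
```

View pics/w5f.png

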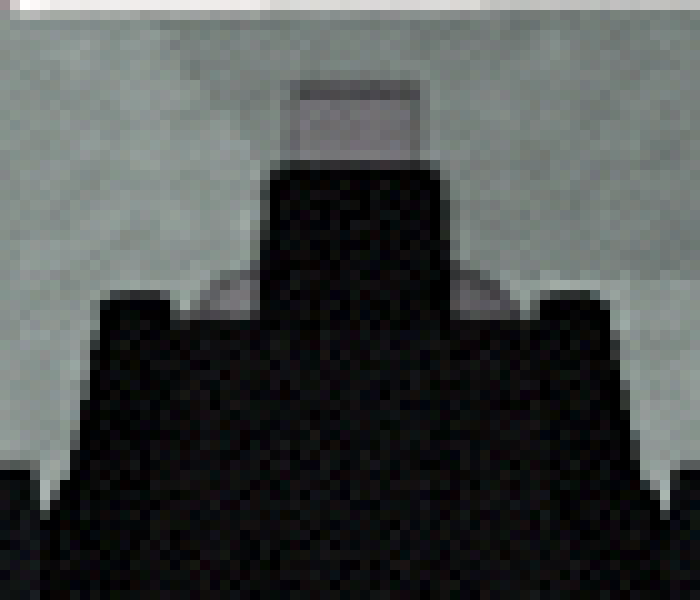

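>>> {"name": "arm_command", "arguments": {"increments": [{"gripper": 0,"dx": 0.02,"dy": 0.004,"dz": 0,"spin": -0.3},{"gripper": 0,"dx": 0.02,"dy": 0.004,"dz": 0,"spin": 0},{"gripper": 0,"dx": 0.02,"dy": 0.0023,"dz": 0,"spin": 0},{"gripper": 0,"dx": 0,"dy": 0,"dz": 0.025,"spin": 0},{"gripper": 0,"dx": 0,"dy": 0,"dz": 0.03,"spin": 0},{"gripper": 0,"dx": 0,"dy": 0,"dz": 0.025,"spin": 0},{"gripper": 0,"dx": 0,"dy": 0,"dz": 0.005,"spin": 0},{"gripper": 0,"dx": 0,"dy": 0,"dz": 0,"spin": 0}]}}

```text
time: 7.4
ee_pos: [0.5669, -0.1871, 0.1281]
eef_rot: [-0.067, 0.998, 0.0, 0.0]
ft_force: [0.3, 0.0, 0.2]
width: 0.0098
```

```bash
python3 look.py w6
python3 - <<'E'
from h import *
im=cv2.imread("pics/w6.png");a=cv2.resize(im[170:290,210:350],(700,600),interpolation=0);cv2.imwrite("pics/w6z.png",a)
for n,p in (("scene",(.567,-.187,.1)),("top",(.567,-.187,.1))):
    u=proj(n,p).astype(int);im=cams.camera(n)[:,:,::-1];c=im[u[1]-35:u[1]+35,u[0]-45:u[0]+45];cv2.imwrite(f"pics/w6_{n}.png",cv2.resize(c,(720,560),interpolation=2));print(n,u)
E
```

```text
7.4 [ 0.5669 -0.1871  0.1281] toolx -172.34 tooly 97.66 z [ 5.e-04  1.e-04 -1.e+00] [0.28 0.01 0.18] [ 0.005 -0.008  0.03 ] 0.0098 [-0.099  0.353  0.42   1.677 -0.156  1.145  2.067]
tcp px [278.58189713 269.39916313]
scene [239 262]
top [340 206]
```

View pics/w6z.png

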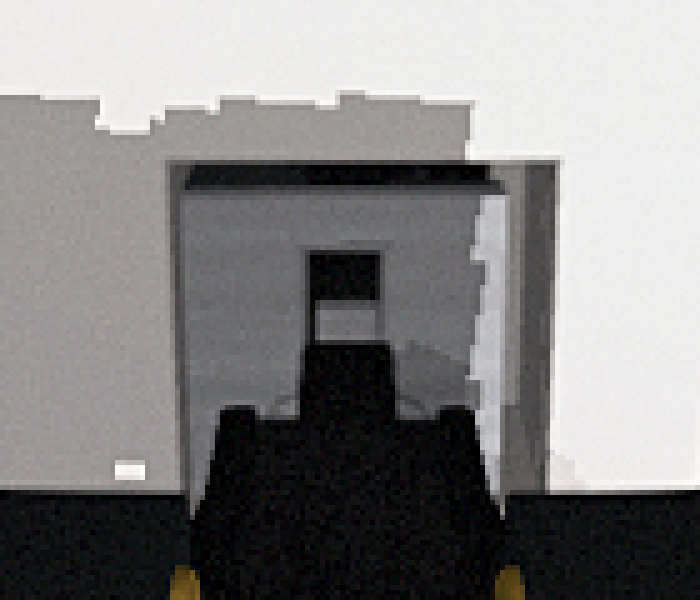

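View pics/w6_scene.png

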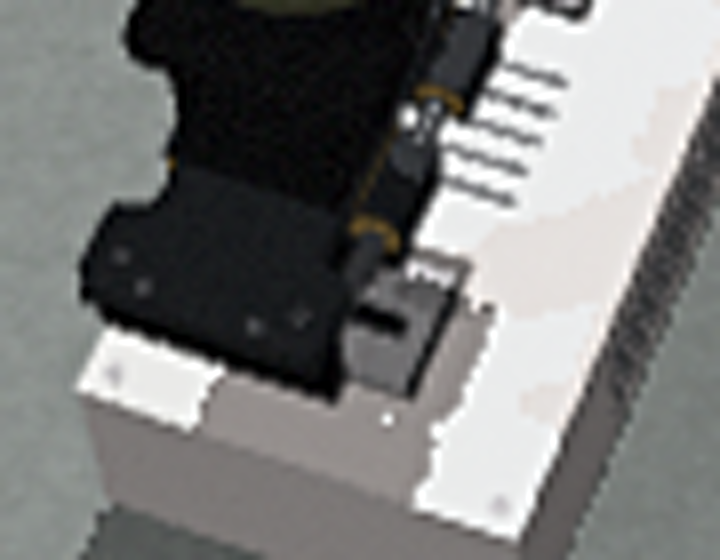

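View pics/w6_top.png

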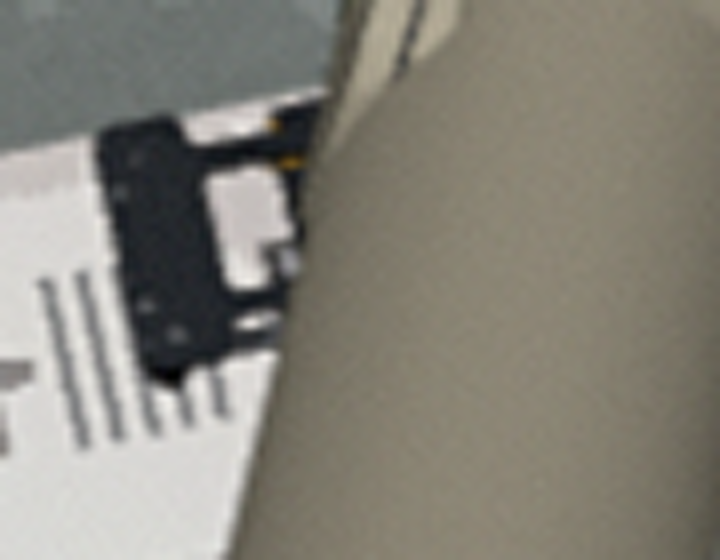

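Run:
```python
from h import *
import pickle
i=pickle.load(open("w6.pkl","rb"))
tx=np.array([np.cos(np.radians(-172.34)),np.sin(np.radians(-172.34))]);ty=np.array([tx[1],-tx[0]])
t=np.array([.5669,-.1871])
f=lambda u,v:(210+u/5,170+v/5)
for nm,p,z in [("slot outer end L",f(303,247),.081),("slot outer end R",f(387,247),.081),("slot dark end L",f(310,252),.080),("slot dark R",f(381,252),.080),("foot end L",f(315,300),.0961),("foot end R",f(380,300),.0961),("recess tl",f(166,160),.080),("recess tr",f(560,160),.080),("wing bot L",f(303,342),.1246),("wing bot R",f(388,342),.1246)]:
    d=plane("wrist",p,z,i)-t;print(nm,(d@tx*1000).round(2),(d@ty*1000).round(2))
```

```text
slot outer end L 14.32 -5.44
slot outer end R 14.31 5.99
slot dark end L 13.28 -4.52
slot dark R 13.27 5.2
foot end L 12.04 -3.57
foot end R 12.03 4.73
recess tl 26.36 -23.9
recess tr 26.31 29.39
wing bot L 17.28 -4.37
wing bot R 17.27 4.99
```

>>> {"name": "arm_command", "arguments": {"increments": [{"gripper": 0,"dx": 0,"dy": -0.0002,"dz": 0.004,"spin": 0},{"gripper": 0,"dx": 0,"dy": 0,"dz": 0.004,"spin": 0},{"gripper": 0,"dx": 0,"dy": 0,"dz": 0.003,"spin": 0},{"gripper": 0,"dx": 0,"dy": 0,"dz": 0.002,"spin": 0},{"gripper": 0,"dx": 0,"dy": 0,"dz": 0.001,"spin": 0},{"gripper": 0,"dx": 0,"dy": 0,"dz": 0.001,"spin": 0},{"gripper": 0,"dx": 0,"dy": 0,"dz": 0.001,"spin": 0},{"gripper": 0,"dx": 0,"dy": 0,"dz": 0,"spin": 0}]}}

```text
time: 8.55
ee_pos: [0.5666, -0.1877, 0.1115]
eef_rot: [-0.067, 0.998, 0.0, -0.0]
ft_force: [-0.1, 0.3, -0.2]
width: 0.0096
```

>>> {"name": "arm_command", "arguments": {"increments": [{"gripper": 0,"dx": 0,"dy": 0,"dz": 0.0005,"spin": 0},{"gripper": 0,"dx": 0,"dy": 0,"dz": 0.0005,"spin": 0},{"gripper": 0,"dx": 0,"dy": 0,"dz": 0,"spin": 0},{"gripper": 0,"dx": 0,"dy": 0,"dz": 0,"spin": 0},{"gripper": 0,"dx": 0,"dy": 0,"dz": 0,"spin": 0},{"gripper": 0,"dx": 0,"dy": 0,"dz": 0,"spin": 0},{"gripper": 0,"dx": 0,"dy": 0,"dz": 0,"spin": 0},{"gripper": 0,"dx": 0,"dy": 0,"dz": 0,"spin": 0}]}}

```text
time: 9.55
ee_pos: [0.5667, -0.1878, 0.1106]
eef_rot: [-0.067, 0.998, 0.0, 0.0]
ft_force: [-0.3, -0.3, -0.2]
width: 0.0096
```

```bash
python3 look.py w7
python3 - <<'E'
import cv2
im=cv2.imread("pics/w7.png");a=cv2.resize(im[170:290,210:350],(700,600),interpolation=0);cv2.imwrite("pics/w7z.png",a)
E
```

```text
9.55 [ 0.5667 -0.1878  0.1106] toolx -172.33 tooly 97.67 z [ 1.e-04  1.e-04 -1.e+00] [-0.28 -0.32 -0.23] [0.077 0.006 0.003] 0.0096 [-0.094  0.371  0.416  1.694 -0.165  1.111  2.075]
tcp px [278.47206017 269.40797376]
```

View pics/w7z.png

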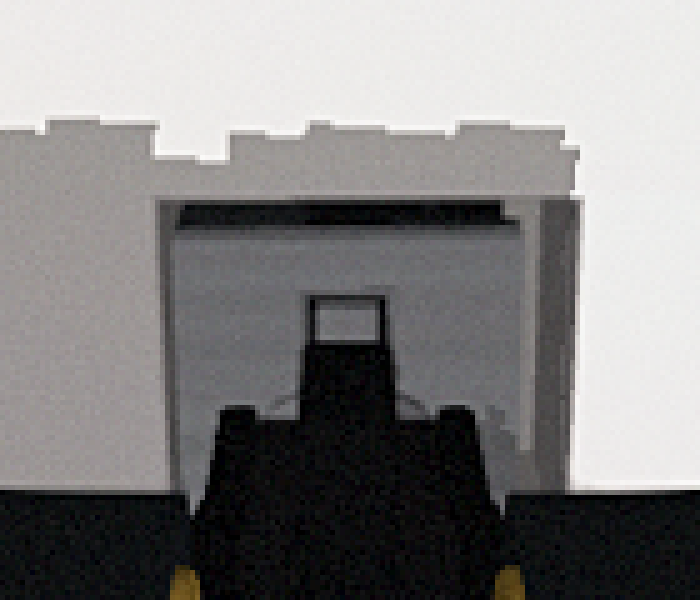

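>>> {"name": "arm_command", "arguments": {"increments": [{"gripper": 0,"dx": 0,"dy": 0,"dz": 0.001,"spin": 0},{"gripper": 0,"dx": 0,"dy": 0,"dz": 0.001,"spin": 0},{"gripper": 0,"dx": 0,"dy": 0,"dz": 0.001,"spin": 0},{"gripper": 0,"dx": 0,"dy": 0,"dz": 0.001,"spin": 0},{"gripper": 0,"dx": 0,"dy": 0,"dz": 0.001,"spin": 0},{"gripper": 0,"dx": 0,"dy": 0,"dz": 0,"spin": 0},{"gripper": 0,"dx": 0,"dy": 0,"dz": 0,"spin": 0},{"gripper": 0,"dx": 0,"dy": 0,"dz": 0,"spin": 0}]}}

```text
time: 10.6
ee_pos: [0.5667, -0.1877, 0.1056]
eef_rot: [-0.067, 0.998, 0.0, 0.0]
ft_force: [-0.9, -0.4, -1.0]
width: 0.0099
```

```bash
cat > st.py <<'E'
from h import *
s=read_state();R=Ro.from_quat(s["eef_rot"]).as_matrix()
print(s["time"],s["ee_pos"].round(4),"tooly",np.degrees(np.arctan2(R[1,1],R[0,1])).round(2),"F",s["ft_force"].round(2),"T",s["torque"].round(3),round(s["width"],4),"depth mm",round((.113-s["ee_pos"][2])*1000,2))
E
python3 st.py
```

```text
10.6 [ 0.5667 -0.1877  0.1056] tooly 97.67 F [-0.86 -0.36 -0.97] T [-0.008 -0.007  0.009] 0.0099 depth mm 7.42
```

>>> {"name": "arm_command", "arguments": {"increments": [{"gripper": 0,"dx": 0,"dy": 0,"dz": 0.001,"spin": 0},{"gripper": 0,"dx": 0,"dy": 0,"dz": 0.001,"spin": 0},{"gripper": 0,"dx": 0,"dy": 0,"dz": 0.001,"spin": 0},{"gripper": 0,"dx": 0,"dy": 0,"dz": 0,"spin": 0},{"gripper": 0,"dx": 0,"dy": 0,"dz": 0,"spin": 0},{"gripper": 0,"dx": 0,"dy": 0,"dz": 0,"spin": 0},{"gripper": 0,"dx": 0,"dy": 0,"dz": 0,"spin": 0},{"gripper": 0,"dx": 0,"dy": 0,"dz": 0,"spin": 0}]}}

```text
time: 11.6
ee_pos: [0.5668, -0.1878, 0.1029]
eef_rot: [-0.067, 0.998, 0.0, 0.0]
ft_force: [-0.7, 0.1, 5.2]
width: 0.0099
```

```bash
python3 st.py
```

```text
11.6 [ 0.5668 -0.1878  0.1029] tooly 97.67 F [-0.74  0.14  5.17] T [ 0.182  0.51  -0.104] 0.0099 depth mm 10.11
```

>>> {"name": "arm_command", "arguments": {"increments": [{"gripper": 0,"dx": 0,"dy": 0,"dz": 0.001,"spin": 0},{"gripper": 0,"dx": 0,"dy": 0,"dz": 0.001,"spin": 0},{"gripper": 0,"dx": 0,"dy": 0,"dz": 0,"spin": 0},{"gripper": 0,"dx": 0,"dy": 0,"dz": 0,"spin": 0},{"gripper": 0,"dx": 0,"dy": 0,"dz": 0,"spin": 0},{"gripper": 0,"dx": 0,"dy": 0,"dz": 0,"spin": 0},{"gripper": 0,"dx": 0,"dy": 0,"dz": 0,"spin": 0},{"gripper": 0,"dx": 0,"dy": 0,"dz": 0,"spin": 0}]}}

```text
time: 12.6
ee_pos: [0.5668, -0.1878, 0.1011]
eef_rot: [-0.067, 0.998, 0.0, 0.0]
ft_force: [-2.8, 0.6, 7.1]
width: 0.0096
```

```bash
python3 st.py
```

```text
12.6 [ 0.5668 -0.1878  0.1011] tooly 97.67 F [-2.81  0.56  7.09] T [0.311 0.666 0.025] 0.0096 depth mm 11.92
```

>>> {"name": "arm_command", "arguments": {"increments": [{"gripper": 0,"dx": 0,"dy": 0,"dz": 0.001,"spin": 0},{"gripper": 0,"dx": 0,"dy": 0,"dz": 0.001,"spin": 0},{"gripper": 0,"dx": 0,"dy": 0,"dz": 0,"spin": 0},{"gripper": 0,"dx": 0,"dy": 0,"dz": 0,"spin": 0},{"gripper": 0,"dx": 0,"dy": 0,"dz": 0,"spin": 0},{"gripper": 0,"dx": 0,"dy": 0,"dz": 0,"spin": 0},{"gripper": 0,"dx": 0,"dy": 0,"dz": 0,"spin": 0},{"gripper": 0,"dx": 0,"dy": 0,"dz": 0,"spin": 0}]}}

```text
time: 13.6
ee_pos: [0.5668, -0.1878, 0.0993]
eef_rot: [-0.067, 0.998, 0.0, 0.0]
ft_force: [-2.9, 0.6, 8.6]
width: 0.0095
```

```bash
python3 st.py
```

```text
13.6 [ 0.5668 -0.1878  0.0993] tooly 97.67 F [-2.93  0.64  8.61] T [ 0.3    0.821 -0.044] 0.0095 depth mm 13.72
```

>>> {"name": "arm_command", "arguments": {"increments": [{"gripper": 0,"dx": 0.0003,"dy": 0,"dz": 0.001,"spin": 0},{"gripper": 0,"dx": 0,"dy": 0,"dz": 0.001,"spin": 0},{"gripper": 0,"dx": 0,"dy": 0,"dz": 0,"spin": 0},{"gripper": 0,"dx": 0,"dy": 0,"dz": 0,"spin": 0},{"gripper": 0,"dx": 0,"dy": 0,"dz": 0,"spin": 0},{"gripper": 0,"dx": 0,"dy": 0,"dz": 0,"spin": 0},{"gripper": 0,"dx": 0,"dy": 0,"dz": 0,"spin": 0},{"gripper": 0,"dx": 0,"dy": 0,"dz": 0,"spin": 0}]}}

```text
time: 14.6
ee_pos: [0.5668, -0.1878, 0.0976]
eef_rot: [-0.067, 0.998, 0.0, 0.001]
ft_force: [-3.3, 1.5, 10.8]
width: 0.0097
```

```bash
python3 st.py
```

```text
14.6 [ 0.5668 -0.1878  0.0976] tooly 97.68 F [-3.27  1.52 10.77] T [ 0.362  0.862 -0.013] 0.0097 depth mm 15.42
```

>>> {"name": "arm_command", "arguments": {"increments": [{"gripper": 0,"dx": 0,"dy": 0,"dz": 0.0005,"spin": 0},{"gripper": 0,"dx": 0,"dy": 0,"dz": 0.0005,"spin": 0},{"gripper": 0,"dx": 0,"dy": 0,"dz": 0,"spin": 0},{"gripper": 0,"dx": 0,"dy": 0,"dz": 0,"spin": 0},{"gripper": 0,"dx": 0,"dy": 0,"dz": 0,"spin": 0},{"gripper": 0,"dx": 0,"dy": 0,"dz": 0,"spin": 0},{"gripper": 0,"dx": 0,"dy": 0,"dz": 0,"spin": 0},{"gripper": 0,"dx": 0,"dy": 0,"dz": 0,"spin": 0}]}}

```text
time: 15.6
ee_pos: [0.5668, -0.1878, 0.0967]
eef_rot: [-0.067, 0.998, 0.0, 0.001]
ft_force: [-3.2, 1.7, 10.8]
width: 0.0099
```

```bash
python3 st.py
```

```text
15.6 [ 0.5668 -0.1878  0.0967] tooly 97.67 F [-3.2   1.65 10.84] T [ 0.43   0.884 -0.024] 0.0099 depth mm 16.3
```

>>> {"name": "arm_command", "arguments": {"increments": [{"gripper": 0,"dx": 0,"dy": 0,"dz": 0.0005,"spin": 0},{"gripper": 0,"dx": 0,"dy": 0,"dz": 0,"spin": 0},{"gripper": 0,"dx": 0,"dy": 0,"dz": 0,"spin": 0},{"gripper": 0,"dx": 0,"dy": 0,"dz": 0,"spin": 0},{"gripper": 0,"dx": 0,"dy": 0,"dz": 0,"spin": 0},{"gripper": 0,"dx": 0,"dy": 0,"dz": 0,"spin": 0},{"gripper": 0,"dx": 0,"dy": 0,"dz": 0,"spin": 0},{"gripper": 0,"dx": 0,"dy": 0,"dz": 0,"spin": 0}]}}

```text
time: 16.6
ee_pos: [0.5668, -0.1878, 0.0962]
eef_rot: [-0.067, 0.998, 0.0, 0.001]
ft_force: [-4.5, 0.1, 12.0]
width: 0.0095
```

```bash
python3 st.py; python3 look.py w8
python3 - <<'E'
import cv2
im=cv2.imread("pics/w8.png");a=cv2.resize(im[170:290,210:350],(700,600),interpolation=0);cv2.imwrite("pics/w8z.png",a)
E
```

```text
16.6 [ 0.5668 -0.1878  0.0962] tooly 97.67 F [-4.48  0.13 12.  ] T [ 0.479  0.917 -0.008] 0.0095 depth mm 16.76
16.6 [ 0.5668 -0.1878  0.0962] toolx -172.33 tooly 97.67 z [ 1.4e-03  3.0e-04 -1.0e+00] [-4.48  0.13 12.  ] [ 0.479  0.917 -0.008] 0.0095 [-0.09   0.386  0.412  1.707 -0.173  1.083  2.081]
tcp px [278.52426165 269.34679127]
```

View pics/w8z.png

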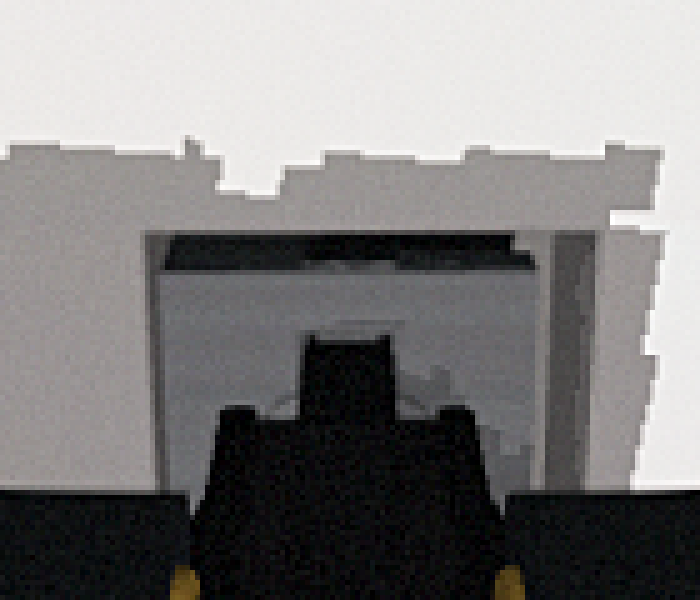

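>>> {"name": "arm_command", "arguments": {"increments": [{"gripper": 0,"dx": 0,"dy": 0,"dz": 0,"spin": 3},{"gripper": 0,"dx": 0,"dy": 0,"dz": 0,"spin": 3},{"gripper": 0,"dx": 0,"dy": 0,"dz": 0,"spin": 3},{"gripper": 0,"dx": 0,"dy": 0,"dz": 0,"spin": 3},{"gripper": 0,"dx": 0,"dy": 0,"dz": 0,"spin": 0},{"gripper": 0,"dx": 0,"dy": 0,"dz": 0,"spin": 0},{"gripper": 0,"dx": 0,"dy": 0,"dz": 0,"spin": 0},{"gripper": 0,"dx": 0,"dy": 0,"dz": 0,"spin": 0}]}}

```text
time: 17.65
ee_pos: [0.5678, -0.1882, 0.0967]
eef_rot: [0.038, 0.999, -0.0, 0.002]
ft_force: [0.4, -0.3, 11.3]
width: 0.0096
```

```bash
python3 look.py w9
python3 - <<'E'
import cv2
im=cv2.imread("pics/w9.png");a=cv2.resize(im[170:290,210:350],(700,600),interpolation=0);cv2.imwrite("pics/w9z.png",a)
E
```

```text
17.65 [ 0.5678 -0.1882  0.0967] toolx 175.68 tooly 85.68 z [ 3.5e-03 -6.0e-04 -1.0e+00] [ 0.43 -0.34 11.35] [0.062 0.218 0.01 ] 0.0096 [-0.12   0.391  0.45   1.708 -0.189  1.083  1.884]
tcp px [278.85374878 269.44947571]
```

View pics/w9z.png

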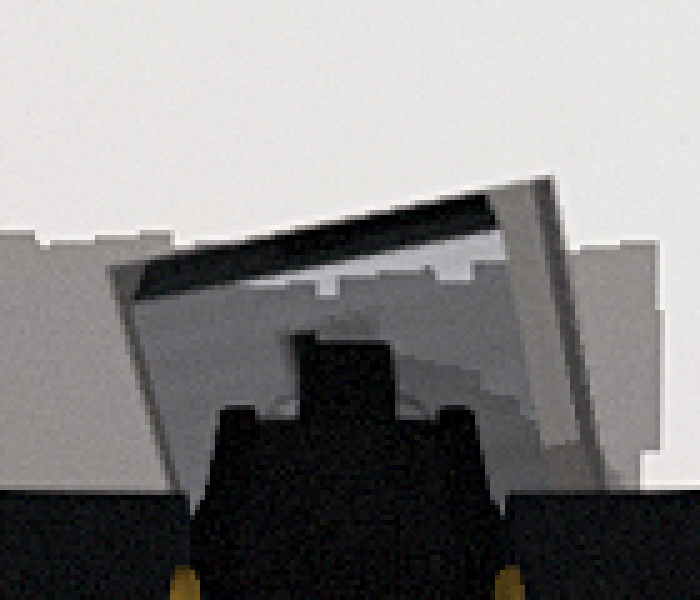

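>>> {"name": "arm_command", "arguments": {"increments": [{"gripper": 0,"dx": 0,"dy": 0,"dz": 0.0003,"spin": 8},{"gripper": 0,"dx": 0,"dy": 0,"dz": 0,"spin": 8},{"gripper": 0,"dx": 0,"dy": 0,"dz": 0,"spin": 8},{"gripper": 0,"dx": 0,"dy": 0,"dz": 0,"spin": 8},{"gripper": 0,"dx": 0,"dy": 0,"dz": 0,"spin": 8},{"gripper": 0,"dx": 0,"dy": 0,"dz": 0,"spin": 8},{"gripper": 0,"dx": 0,"dy": 0,"dz": 0,"spin": 8},{"gripper": 0,"dx": 0,"dy": 0,"dz": 0,"spin": 8}]}}

```text
time: 18.7
ee_pos: [0.5679, -0.1882, 0.0964]
eef_rot: [0.563, 0.826, 0.001, 0.002]
ft_force: [0.4, -0.2, 11.5]
width: 0.0096
```

```bash
python3 st.py
```

```text
18.7 [ 0.5679 -0.1882  0.0964] tooly 21.42 F [ 0.4 -0.2 11.5] T [ 0.007  0.008 -0.003] 0.0096 depth mm 16.6
```

>>> {"name": "arm_command", "arguments": {"increments": [{"gripper": 0,"dx": 0,"dy": 0,"dz": 0,"spin": 4},{"gripper": 0,"dx": 0,"dy": 0,"dz": 0,"spin": 4},{"gripper": 0,"dx": 0,"dy": 0,"dz": 0,"spin": 3},{"gripper": 0,"dx": 0,"dy": 0,"dz": 0,"spin": 3},{"gripper": 0,"dx": 0,"dy": 0,"dz": 0,"spin": 1},{"gripper": 0,"dx": 0,"dy": 0,"dz": 0,"spin": 0},{"gripper": 0,"dx": 0,"dy": 0,"dz": 0,"spin": 0},{"gripper": 0,"dx": 0,"dy": 0,"dz": 0,"spin": 0}]}}

```text
time: 19.7
ee_pos: [0.5679, -0.1882, 0.0964]
eef_rot: [0.665, 0.747, 0.001, 0.002]
ft_force: [0.8, -0.3, 11.6]
width: 0.0099
```

```bash
python3 look.py w10
```

```text
19.7 [ 0.5679 -0.1882  0.0964] toolx 96.68 tooly 6.69 z [ 3.7e-03 -6.0e-04 -1.0e+00] [ 0.79 -0.3  11.64] [-0.002  0.009  0.058] 0.0099 [-0.321  0.443  0.714  1.718 -0.322  1.097  0.609]
tcp px [280.46512822 268.72332705]
```

View pics/w10.png

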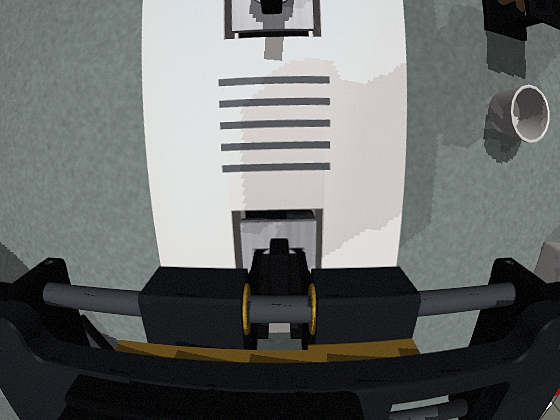

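>>> {"name": "arm_command", "arguments": {"increments": [{"gripper": 0,"dx": 0,"dy": 0,"dz": -0.001,"spin": 1},{"gripper": 0,"dx": 0,"dy": 0,"dz": -0.001,"spin": 0},{"gripper": 0,"dx": 0,"dy": 0,"dz": -0.001,"spin": 0},{"gripper": 0,"dx": 0,"dy": 0,"dz": -0.0005,"spin": 0},{"gripper": 0,"dx": 0,"dy": 0,"dz": 0,"spin": 0},{"gripper": 0,"dx": 0,"dy": 0,"dz": 0,"spin": 0},{"gripper": 0,"dx": 0,"dy": 0,"dz": 0,"spin": 0},{"gripper": 0,"dx": 0,"dy": 0,"dz": 0,"spin": 0}]}}

```text
time: 20.75
ee_pos: [0.5678, -0.1882, 0.0995]
eef_rot: [0.671, 0.741, 0.001, 0.001]
ft_force: [1.2, -0.2, 8.0]
width: 0.0095
```

```bash
python3 st.py
```

```text
20.75 [ 0.5678 -0.1882  0.0995] tooly 5.69 F [ 1.2  -0.23  8.04] T [-0.149 -0.219 -0.029] 0.0095 depth mm 13.45
```

>>> {"name": "arm_command", "arguments": {"increments": [{"gripper": 0,"dx": 0,"dy": 0,"dz": -0.0005,"spin": 0},{"gripper": 0,"dx": 0,"dy": 0,"dz": -0.0005,"spin": 0},{"gripper": 0,"dx": 0,"dy": 0,"dz": 0,"spin": 0},{"gripper": 0,"dx": 0,"dy": 0,"dz": 0,"spin": 0},{"gripper": 0,"dx": 0,"dy": 0,"dz": 0,"spin": 0},{"gripper": 0,"dx": 0,"dy": 0,"dz": 0,"spin": 0},{"gripper": 0,"dx": 0,"dy": 0,"dz": 0,"spin": 0},{"gripper": 0,"dx": 0,"dy": 0,"dz": 0,"spin": 0}]}}

```text
time: 21.75
ee_pos: [0.5678, -0.1882, 0.1004]
eef_rot: [0.671, 0.741, 0.001, 0.001]
ft_force: [1.7, -0.2, 7.6]
width: 0.0099
```

```bash
python3 st.py
```

```text
21.75 [ 0.5678 -0.1882  0.1004] tooly 5.68 F [ 1.67 -0.17  7.56] T [-0.135 -0.318  0.013] 0.0099 depth mm 12.59
```

Raise 1 mm more to feel the catch hold.

>>> {"name": "arm_command", "arguments": {"increments": [{"gripper": 0,"dx": 0,"dy": 0,"dz": -0.0005,"spin": 0},{"gripper": 0,"dx": 0,"dy": 0,"dz": -0.0005,"spin": 0},{"gripper": 0,"dx": 0,"dy": 0,"dz": 0,"spin": 0},{"gripper": 0,"dx": 0,"dy": 0,"dz": 0,"spin": 0},{"gripper": 0,"dx": 0,"dy": 0,"dz": 0,"spin": 0},{"gripper": 0,"dx": 0,"dy": 0,"dz": 0,"spin": 0},{"gripper": 0,"dx": 0,"dy": 0,"dz": 0,"spin": 0},{"gripper": 0,"dx": 0,"dy": 0,"dz": 0,"spin": 0}]}}

```text
time: 22.75
ee_pos: [0.5677, -0.1882, 0.1012]
eef_rot: [0.671, 0.741, 0.001, 0.001]
ft_force: [3.0, -1.0, 6.1]
width: 0.0097
```

```bash
python3 st.py
```

```text
22.75 [ 0.5677 -0.1882  0.1012] tooly 5.68 F [ 2.96 -1.04  6.07] T [-0.297 -0.673  0.012] 0.0097 depth mm 11.83
```

>>> {"name": "arm_command", "arguments": {"increments": [{"gripper": 0,"dx": 0,"dy": 0,"dz": -0.0005,"spin": 0},{"gripper": 0,"dx": 0,"dy": 0,"dz": -0.0005,"spin": 0},{"gripper": 0,"dx": 0,"dy": 0,"dz": 0,"spin": 0},{"gripper": 0,"dx": 0,"dy": 0,"dz": 0,"spin": 0},{"gripper": 0,"dx": 0,"dy": 0,"dz": 0,"spin": 0},{"gripper": 0,"dx": 0,"dy": 0,"dz": 0,"spin": 0},{"gripper": 0,"dx": 0,"dy": 0,"dz": 0,"spin": 0},{"gripper": 0,"dx": 0,"dy": 0,"dz": 0,"spin": 0}]}}

```text
time: 23.75
ee_pos: [0.5675, -0.1881, 0.1014]
eef_rot: [0.671, 0.741, 0.0, 0.001]
ft_force: [7.4, -2.6, -0.6]
width: 0.01
```

```bash
python3 look.py w11
python3 - <<'E'
import cv2
im=cv2.imread("pics/w11.png");a=cv2.resize(im[170:290,210:350],(700,600),interpolation=0);cv2.imwrite("pics/w11z.png",a)
E
```

```text
23.75 [ 0.5675 -0.1881  0.1014] toolx 95.69 tooly 5.69 z [ 0.0025 -0.0011 -1.    ] [ 7.41 -2.6  -0.6 ] [-0.69  -1.715 -0.038] 0.01 [-0.327  0.438  0.72   1.714 -0.318  1.107  0.589]
tcp px [280.45486646 268.78108512]
```

View pics/w11z.png

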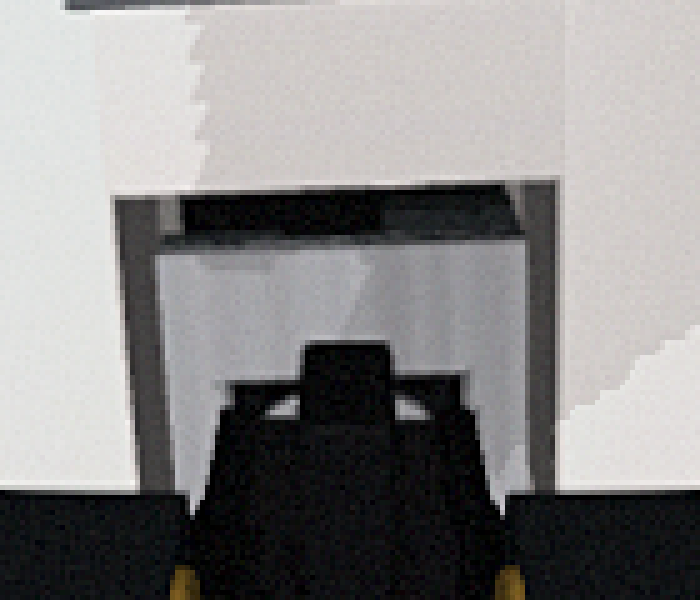

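>>> {"name": "arm_command", "arguments": {"increments": [{"gripper": 0,"dx": 0,"dy": 0,"dz": 0.0007,"spin": 0},{"gripper": 0,"dx": 0,"dy": 0,"dz": 0,"spin": 0},{"gripper": 0,"dx": 0,"dy": 0,"dz": 0,"spin": 0},{"gripper": 20,"dx": 0,"dy": 0,"dz": 0,"spin": 0},{"gripper": 40,"dx": 0,"dy": 0,"dz": 0,"spin": 0},{"gripper": 50,"dx": 0,"dy": 0,"dz": 0,"spin": 0},{"gripper": 60,"dx": 0,"dy": 0,"dz": 0,"spin": 0},{"gripper": 60,"dx": 0,"dy": 0,"dz": 0,"spin": 0}]}}

```text
time: 24.8
ee_pos: [0.5662, -0.1878, 0.1004]
eef_rot: [0.671, 0.741, -0.0, -0.0]
ft_force: [-0.3, -0.9, 0.6]
width: 0.0477
```

>>> {"name": "arm_command", "arguments": {"increments": [{"gripper": 60,"dx": 0,"dy": 0,"dz": 0,"spin": 0},{"gripper": 60,"dx": 0,"dy": 0,"dz": 0,"spin": 0},{"gripper": 60,"dx": 0,"dy": 0,"dz": -0.01,"spin": 0},{"gripper": 60,"dx": 0,"dy": 0,"dz": -0.02,"spin": 0},{"gripper": 60,"dx": 0,"dy": 0,"dz": -0.03,"spin": 0},{"gripper": 60,"dx": 0,"dy": 0,"dz": -0.03,"spin": 0},{"gripper": 60,"dx": 0,"dy": 0,"dz": -0.02,"spin": 0},{"gripper": 60,"dx": 0,"dy": 0,"dz": 0,"spin": 0}]}}

```text
time: 25.8
ee_pos: [0.5673, -0.1883, 0.2132]
eef_rot: [0.671, 0.741, 0.001, 0.002]
ft_force: [0.3, 0.4, 0.1]
width: 0.0523
```

>>> {"name": "arm_command", "arguments": {"increments": [{"gripper": 60,"dx": 0,"dy": -0.02,"dz": 0,"spin": 0},{"gripper": 60,"dx": 0,"dy": -0.03,"dz": 0,"spin": 0},{"gripper": 60,"dx": 0,"dy": -0.03,"dz": 0,"spin": 0},{"gripper": 60,"dx": 0,"dy": -0.02,"dz": 0,"spin": 0},{"gripper": 60,"dx": -0.05,"dy": 0,"dz": 0,"spin": 0},{"gripper": 60,"dx": -0.03,"dy": 0,"dz": 0,"spin": 0},{"gripper": 60,"dx": 0,"dy": 0,"dz": 0,"spin": 0},{"gripper": 60,"dx": 0,"dy": 0,"dz": 0,"spin": 0}]}}

```text
time: 26.8
ee_pos: [0.4746, -0.2766, 0.2101]
eef_rot: [0.671, 0.741, -0.0, -0.0]
ft_force: [-0.5, 0.3, 0.4]
width: 0.0522
```

```bash
python3 look.py w12;python3 - <<'E'
from h import *
for n in ("scene","top"):
    cv2.imwrite(f"pics/f_{n}.png",cams.camera(n)[:,:,::-1])
a=cv2.imread("pics/f_scene.png")[180:320,190:310];b=cv2.imread("pics/f_top.png")[170:270,245:380]
cv2.imwrite("pics/f.png",np.hstack([cv2.resize(a,(360,420),interpolation=2),cv2.resize(b,(440,326),interpolation=2)[:420] if 0 else cv2.copyMakeBorder(cv2.resize(b,(440,326),interpolation=2),0,94,0,0,0)]))
E
```

```text
26.8 [ 0.4746 -0.2766  0.2101] toolx 95.69 tooly 5.69 z [-8.e-04  5.e-04 -1.e+00] [-0.54  0.29  0.41] [-0.029  0.001  0.024] 0.0522 [-0.31   0.219  0.873  1.719 -0.174  1.286  0.7  ]
tcp px [280.495591   268.74306732]
```

View pics/w12.png

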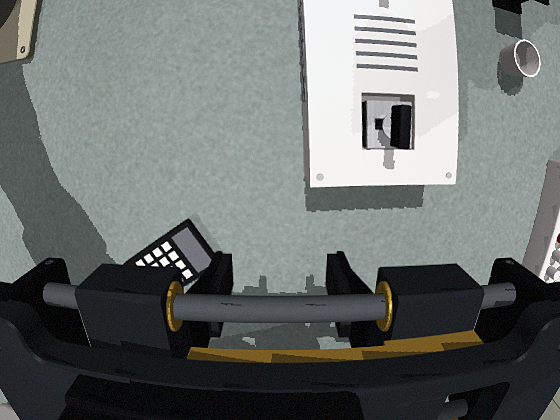

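View pics/f.png

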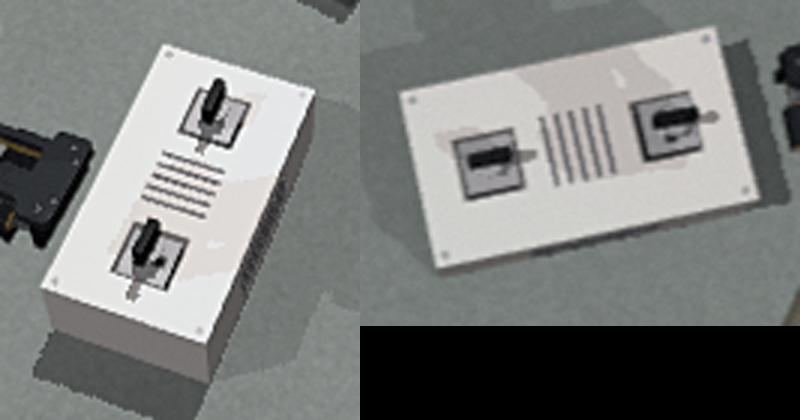

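Run:
```python
from h import *
im=cv2.imread("pics/f_top.png")
for x0,y0,x1,y1 in [(270,205,300,228),(325,195,358,215)]:
    m=(im[y0:y1,x0:x1].max(2)<50).astype(np.uint8);c=max(cv2.findContours(m,0,1)[0],key=cv2.contourArea)
    rc=cv2.minAreaRect(c.astype(np.float32)+np.float32([x0,y0]));print(rc, plane("top",rc[0],.118).round(4))
print(job.close_job())
```

```text
((284.7919921875, 217.8560028076172), (4.114365577697754, 12.521982192993164), 79.69515228271484) [ 0.5439 -0.0377]
((341.3699645996094, 205.58999633789062), (4.101219177246094, 13.293608665466309), 81.8698959350586) [ 0.5655 -0.1879]
the job is handed in; nothing more can be done
None
```

The loose stud is in the empty slot and locked, and I let go of it and handed the job in at about 27 s.

- **Insertion:** I lined the stud up with the slot using the wrist camera. It went through the mouth with no measurable force.
- **Pressing and turning:** I pressed it down until the upward force read 12 N. I then turned it about 92° clockwise with no resistance.
- **Catch:** After the turn I let the spring lift it. On the last 1 mm pull it moved only 0.2 mm and the upward force fell from 6.1 N to -0.6 N, so the catch was holding. I then released it and backed the arm clear.

**Last checks:**
- The wing looks upright and across the slot, within about 2° of the locked neighbour in the top picture.
- From the arm's position at the catch, the wing's middle is about 29 mm above the plate (allowed 19 to 31.5 mm).
- The highest upward force I read was 12 N. There was also a sideways force of about 7–8 N during the final pull test, which was gone after release.
- I saw nothing else disturbed, but I did not measure the bystanders' positions.

**Disagreement:** the depth of the catch came out differently by two methods. The spring force suggested D of about 1.3 to 1.6 mm, and the height where it caught suggested about 0.6 mm. Both are within the allowed range.

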